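# Open the guard gate in front of the clamped coupler and hold it wide

### The job

The girder coupler clamped on the oak plank is to be inspected from the front: squeeze the yellow first catch fully together (it stays back), then squeeze the red second catch on the guard gate fully together and, with it squeezed, swing the gate towards you past its detent. Finish while still holding the gate by its red tabs, at rest, at least 65 degrees open: a closing spring pulls it back if you let go. Leave the loose parts on the table where they lie.

Things in the scene. Friction and masses are not known exactly. Their poses are not given: they have to be found in the camera images.
- first_mid (a point): First catch: two upright yellow tabs on a grey bracket (top z 125 mm), tab tops at z 175. Squeeze the pair along point y: 42 mm over the outer faces at rest, 32 fully squeezed. The -y tab is fixed, its outer face 16 mm to -y of this point; the +y tab slides to -y, its outer face at +26 mm at rest. Point z 157. Site y: along the shut gate towards its hinge; x: away from the robot; z up. It does not move.
- second_mid (a point): Second catch and grip: two upright red tabs on the gate's top rail (z 125 mm), tops at z 177, 42 mm over the outer faces at rest, 32 squeezed along point y. The +y tab is fixed, its outer face 16 mm to +y of this point; the -y tab is sprung and slides to +y, its outer face at -26 mm at rest. Point z 157. Turns with the gate; y: along the gate towards the hinge axis, 129 mm away; shut: x away from the robot.
- hinge_axis (a point): Point on the gate's vertical hinge axis at z 157 mm; it stays put as the gate swings. The gate is a barred steel panel reaching 0.20 m from the axis, z 45 to 125 mm. A cam disc (41 mm radius, brass stud to z 146) surrounds the axis; a grey post with a brass detent plunger, 154 mm high, stands 56 to 86 mm beyond it. Each catch tab is 24 mm wide and 10 mm thick.
- first_catch (a joint): Travel of the yellow moving tab in m: 0 at rest (bolt in front of the gate), 0.010 fully squeezed. A stiff friction slide of about 4 N: it stays where it is left. The gate is free of it from about 0.0075.
- second_catch (a joint): Travel of the red sprung tab in m: 0 at rest, 0.010 fully squeezed. Spring of 4 N rising to 7 N: it goes back when let go, and its bolt catches the gate again only if the gate is shut. The gate is free of it from about 0.0075, so squeeze fully; 25 N of grip is ample.
- gate (a joint): Gate angle in rad: 0 shut; grows as its free end swings towards the robot (clockwise seen from above), stop at 1.5. Bolted, it has under 0.03 of play. A sprung detent is felt from about 0.35 to 0.85 (up to about 5 N at the grip); past it a closing spring (about 1 N at the grip) pulls the gate back to about 0.8.
- tube_cap: Bystander: blue plastic tube cap, 54 mm diameter, 40 mm high; origin at the centre of its underside.
- base_plate: Bystander: steel base plate 150 x 150 x 6 mm with a 38 mm spigot to 56 mm high; origin at the centre of its underside.
- half_coupler: Bystander: dull grey half coupler, 50 x 70 mm, 68 mm high; origin at its underside.
- spanner: Bystander: steel spanner lying flat, 200 mm long; origin at its underside.
- tube_offcut: Bystander: galvanised tube offcut standing upright, 48 mm diameter, 110 mm high; origin at the centre of its underside.

How it is judged (in metres and radians):
On the way, in this order (a step that is already met when the one before it is completed fails the run):
1. first catch squeezed back while the gate is shut (value of joint first_catch above 0.008 m and value of joint gate below 0.05 rad), for 0.1 s.
2. second catch squeezed while the gate is still shut (value of joint second_catch above 0.008 m and value of joint gate below 0.1 rad and value of joint first_catch above 0.0075 m), for 0.1 s.
3. gate swung past its detent (value of joint gate above 0.95 rad), for 0.1 s.
At the end, for the whole second after the job is handed in: Gate at rest (under 0.15 rad/s) more than 1.1 rad (63 degrees) open, the fingers bearing on the gate and on its sprung red tab with more than 0.5 N each, first catch still back by more than 7.5 mm, every bystander within 30 mm of where it lay (value of joint gate above 1.1 rad and velocity of joint gate between -0.15 and 0.15 rad/s and value of joint first_catch above 0.0075 m and contact force between the fingers and gate above 0.5 N and contact force between the fingers and second_catch above 0.5 N and distance of each of tube_cap, base_plate, half_coupler, spanner, tube_offcut from where it was at the start of the episode below 0.03 m); the arm keeps its last pose, push and grip.
It fails at once if a bystander is moved by more than 30 mm (distance of any of tube_cap, base_plate, half_coupler, spanner, tube_offcut from where it was at the start of the episode above 0.03 m).
It also fails if it takes over 48 s, if anything falls off the work surface, if the arm or the gripper's body presses on something with over 40 N, if the wrist force passes 120 N, or if a joint passes its speed limit or range.

### The arm

A 6-joint arm with a two-finger parallel gripper is mounted at the origin on the work surface. World frame = base frame: x ahead of the robot, y to its left, z up, the work surface at z = 0. Lengths are in mm, angles in degrees, forces in N, time in s.
With the tool pointing down it reaches from about 350 to 850 mm from the base axis. Payload 8.1 kg.
Tool frame: the origin (TCP) lies at the very end of the fingers, on their centre line; the grasp point (between the pads) lies 19 mm behind it; z points along the fingers, y is the line along which they close (so a half turn about z gives the same grasp; the last joint's range is limited). The gripper opens to 85 mm and grips with 20 to 120 N. Pads are 22 mm wide; open, the fingers measure 114 mm over their backs; the gripper's body (76 mm by 85 mm) begins 54 mm behind the grasp point. The pads swing forward as they close: fully open they stand 13 mm farther back than shut.
Start: joints at [-70.669, 7.471, 85.268, -0, 87.261, -4.893], TCP at [246.209, -547.162, 231.292] pointing down, gripper open.
Joint ranges: [-169.43, 169.43], [-51.17, 129.36], [1.28, 143.12], [-76.62, 256.62], [0, 156.53], [-152.29, 152.29]. Speed limits (degrees/s): [136.94, 136.94, 159.86, 180, 180, 180].

### API

Orientations are given as [roll, pitch, yaw] about the fixed x, y, z axes, in that order (R = Rz(yaw) Ry(pitch) Rx(roll)).
In Python, from bench import r gives the robot as it stands.
- The arm moves only by the shell command python3 -m jog 'ROWS' [FORCE]. ROWS is JSON, a list of rows, each a list of 7 numbers: the turn, a rotation vector about the tool's x, y, z in degrees, then the shift along the tool's x, y, z in mm, then the closure, from -1 (fully open) to 1 (shut), so that 0 is half open. A call has 1 to 5 rows; each row shifts and turns the commanded pose from where the row before left it, along the tool's axes as they then stand; what a row does not reach is not made up. A row lasts 1/10 s, in which the tool goes at most 50 mm and 8.59 degrees, less where a joint would pass 70% of its speed; a pose out of reach is approached as far as the arm can. A call is refused whole if a number of a shift passes 50 or a number of a turn 8.59, either way. A call with a gripper value outside its range is refused whole. The fingers move at their own pace and stop on an object; FORCE is the grip in N (left out, the last holds). Time passes only in rows, so rows that do not move let the fingers close. It gives the time, the measured TCP pose, the force, the opening and the grip force at its end, in the units of the state.
- r.sense(): the state, without advancing time (a new reading comes with each control period).
- r.snapshot(name): name is "scene" or "top" or "wrist"; returns a dict with "pixels" (480x640x3 uint8, red, green, blue), "fx", "fy", "cx", "cy" (pixels), "world_to_cam" (4x4, takes a point from world to camera coordinates); the wrist camera has in their place "hand_eye" (4x4, takes a point from camera to tool coordinates, whose origin is the TCP and whose axes are the flange's). Camera axes: x right, y up, looking along -z (the intrinsics and any distortion apply to the point x, -y, -z); pixel columns grow to the right and rows downward; lengths in mm; the calibration is good to about 2 mm. A picture is of the moment at which its call begins: read the wrist's pose just before it. There is no depth.
- r.hand_in(): hands the job in; it is judged then, once.
The state is a dict: "time": time; "joint_pos": joint angles; "qd": joint speeds; "joint_efforts": joint torques, N m; "tool_pos": TCP position; "tcp_rot": TCP orientation; "ft_force": force on the tool from outside, world axes, zero at the start; "wrist_torque": the same for the moment, N m; "finger_gap": finger opening in mm; "grip_force": force on a finger pad.
Only numpy, scipy, OpenCV 4.12 (cv2) and the standard library are available. Lean on these libraries where they do the work, as an engineer would, in place of code of your own. Each camera call takes 0.05 s, during which the arm holds its last target. There are 200 camera calls.

## Working session

There is one attempt and no reset: what is moved stays moved. The work goes in short steps, Python scripts to look and compute and a shell command to move; the robot and the scene stay as the last step left them, time stands still between calls to the robot, and variables do not carry over. Pictures are saved under pics/ and viewed, at most 10 in all, crops included, and the job is handed in when it is done.

```bash
mkdir -p pics; ls
python3 - <<'E'
from bench import r
import cv2,numpy as np,pickle
d={}
for n in("scene","top"):
    s=r.snapshot(n);d[n]=s
    cv2.imwrite(f"pics/{n}.png",s["pixels"][:,:,::-1])
    print(n,{k:np.round(v,3).tolist() for k,v in s.items() if k!="pixels"})
pickle.dump(d,open("d.pkl","wb"))
print(r.sense())
E
```

```text
pics
scene {'fx': 451.726, 'fy': 451.726, 'cx': 317.551, 'cy': 241.605, 'world_to_cam': [[-0.332, 0.943, -0.013, 152.815], [-0.615, -0.206, 0.761, 209.249], [0.715, 0.261, 0.648, -1528.269], [0.0, 0.0, 0.0, 1.0]]}
top {'fx': 561.641, 'fy': 561.641, 'cx': 312.959, 'cy': 238.31, 'world_to_cam': [[-0.017, -1.0, -0.014, 13.657], [0.992, -0.019, 0.124, -501.98], [-0.125, -0.012, 0.992, -1826.38], [0.0, 0.0, 0.0, 1.0]]}
{'time': 0.1, 'joint_pos': array([-7.06696839e+01,  7.51151357e+00,  8.53248091e+01,  9.62541578e-04,
        8.72618249e+01, -4.89479880e+00]), 'qd': array([-0.0137443 , -0.13542755, -0.23944018, -0.05131768, -0.01901702,
       -0.12982188]), 'joint_efforts': array([ 5.43287624e-04, -5.70950103e+01, -5.01943016e+01, -3.57442912e-05,
        8.11624748e-03, -2.99021292e-05]), 'tool_pos': array([ 246.03384647, -546.67762587,  230.32474041]), 'tcp_rot': array([-1.79902292e+02, -9.33244116e-03,  2.42250601e+01]), 'ft_force': array([ 0.42111911, -0.43530573, -0.01691796]), 'wrist_torque': array([0.00182054, 0.00666039, 0.00863912]), 'grip_force': 0.0, 'finger_gap': 85.42286074637055}
```

View pics/scene.png

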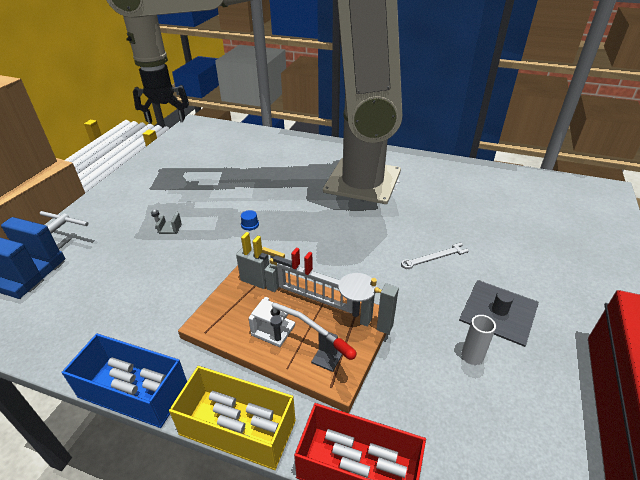

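View pics/top.png

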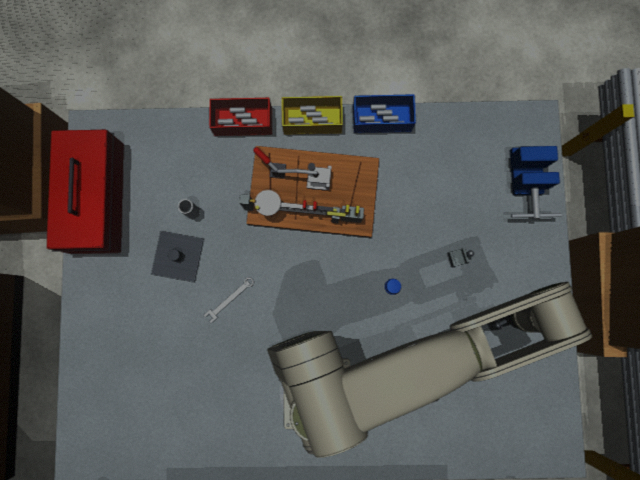

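The scene view shows yellow tabs near (246,243) and (257,247), red tabs near (295,258) and (308,262), and the cam disc at (357,288). In the top view, the red tabs are near (310,205), the yellow near (352,211) and the disc at (267,203).

```bash
cat > h.py <<'E'
import numpy as np,cv2
def ray(s,u,v,T=None):
    T=np.linalg.inv(s["world_to_cam"]) if T is None else T
    d=np.array([(u-s["cx"])/s["fx"],-(v-s["cy"])/s["fy"],-1.])
    return T[:3,3],T[:3,:3]@d
def onz(s,u,v,z,T=None):
    o,d=ray(s,u,v,T); return o+d*(z-o[2])/d[2]
def tri(rs):
    A=0;b=0
    for o,d in rs:
        d=d/np.linalg.norm(d);P=np.eye(3)-np.outer(d,d);A=A+P;b=b+P@o
    return np.linalg.solve(A,b)
def blobs(px,col,roi=None,amin=8):
    h=cv2.cvtColor(px,cv2.COLOR_RGB2HSV)
    m=cv2.inRange(h,(20,130,90),(34,255,255)) if col=="y" else cv2.inRange(h,(0,150,70),(6,255,255))|cv2.inRange(h,(174,150,70),(180,255,255))
    if roi: k=np.zeros_like(m);a,b,c,d=roi;k[b:d,a:c]=1;m=m*k
    n,l,st,c=cv2.connectedComponentsWithStats(m)
    return [(st[i].tolist(),c[i].round(2).tolist()) for i in range(1,n) if st[i][4]>=amin]
E
python3 - <<'E'
import pickle,cv2,numpy as np
from h import *
d=pickle.load(open("d.pkl","rb"))
R={"scene":(225,220,330,285),"top":(235,185,375,230)}
for n in R:
    for c in "yr": print(n,c,blobs(d[n]["pixels"],c,R[n]))
a=d["scene"]["pixels"][220:330,220:410];b=d["top"]["pixels"][180:235,235:380]
A=cv2.resize(a,(760,440)[:2],interpolation=cv2.INTER_CUBIC)[:330];B=cv2.resize(b,(760,270),interpolation=cv2.INTER_CUBIC)
cv2.imwrite("pics/c1.png",np.vstack([A,B])[:,:,::-1])
E
```

```text
scene y [([241, 232, 10, 23, 158], [245.84, 243.1]), ([253, 236, 32, 22, 258], [263.26, 248.6]), ([270, 258, 7, 6, 18], [272.22, 260.83])]
scene r [([292, 248, 8, 21, 133], [295.22, 258.17]), ([305, 252, 7, 23, 140], [308.0, 262.79])]
top y [([250, 199, 5, 3, 10], [252.2, 200.3]), ([346, 204, 4, 8, 23], [347.13, 207.48]), ([356, 205, 4, 8, 24], [357.17, 208.62]), ([255, 206, 4, 3, 8], [256.75, 207.25]), ([327, 212, 19, 4, 54], [335.83, 213.5])]
top r [([303, 200, 4, 8, 24], [304.12, 203.62]), ([313, 201, 4, 8, 24], [314.62, 204.29])]
```

View pics/c1.png

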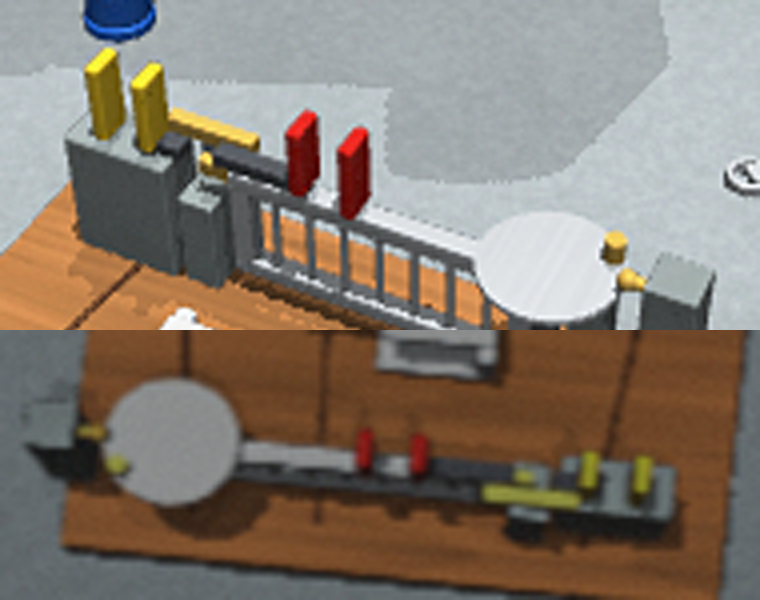

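The tabs are clear in both crops: yellow on the left bracket, red mid-gate, and the disc with its post at the hinge end.

Run:
```python
import pickle
from h import *
d=pickle.load(open("d.pkl","rb"));t=d["top"];s=d["scene"]
for n,p,q,z in[("yO",(357.17,208.62),(245.84,243.1),165),("yI",(347.13,207.48),(257,246.5),165),("rO",(314.62,204.29),(295.22,258.17),165),("rI",(304.12,203.62),(308,262.79),165)]:
    print(n,onz(t,*p,z).round(1),tri([ray(t,*p),ray(s,*q)]).round(1))
# disc: centre by ellipse
for n,(a,b,c,e) in{"top":(250,185,285,220)}.items():
    g=cv2.cvtColor(d[n]["pixels"],cv2.COLOR_RGB2HSV)[b:e,a:c]
    m=cv2.inRange(g,(0,0,120),(180,60,255));k,l,st,ce=cv2.connectedComponentsWithStats(m);i=1+np.argmax(st[1:,4])
    print(st[i],ce[i]+[a,b],onz(t,*(ce[i]+[a,b]),130))
for n,uv in dict(cap=(393,286),half=(461,257),off=(187,206)).items(): print(n,onz(t,*uv,40).round())
```

```text
yO [ 575.1 -134.9  165. ] [ 577.3 -135.   150.3]
yI [ 579.3 -104.   165. ] [ 581.4 -104.   151.7]
rO [591.3  -3.9 165. ] [593.2  -3.8 154.8]
rI [594.   28.6 165. ] [596.4  28.3 153.2]
[  5   5  25  25 477] [267.65618449 201.90985325] [608.36842522 144.68812736 130.        ]
cap [ 340. -253.   40.]
half [ 430. -478.   40.]
off [617. 422.  40.]
```

```bash
Z='[0,0,0,43,-23,-6,-1]'
python3 -m jog '[[0,0,0,43,-23,-6,-1],[0,0,0,43,-23,-6,-1],[0,0,0,43,-23,-6,-1],[0,0,0,43,-23,-6,-1],[0,0,0,43,-23,-6,-1]]'
python3 -m jog '[[0,0,0,43,-23,-6,-1],[0,0,0,43,-23,-6,-1],[0,0,0,43,-23,-6,-1],[0,0,0,43,-23,-6,-1],[0,0,0,43,-23,-6,-1]]'
python3 -m jog '[[0,0,0,43,-23,-6,-1],[0,0,-8.5,0,0,0,-1],[0,0,-8.5,0,0,0,-1],[0,0,-8.5,0,0,0,-1],[0,0,-8.5,0,0,0,-1]]'
python3 -m jog '[[0,0,-8.5,0,0,0,-1],[0,0,-8.5,0,0,0,-1],[0,0,-8.5,0,0,0,-1],[0,0,-8.5,0,0,0,-1],[0,0,-8.5,0,0,0,-1]]'
python3 -m jog '[[0,0,-8.5,0,0,0,-1],[0,0,-8.5,0,0,0,-1],[0,0,-8.5,0,0,0,-1],[0,0,-8.5,0,0,0,-1],[0,0,-8.5,0,0,0,-1]]'
python3 -m jog '[[0,0,-8.5,0,0,0,-1],[0,0,-8.5,0,0,0,-1],[0,0,-8.5,0,0,0,-1],[0,0,-4.1,0,0,0,-1],[0,0,0,0,0,0,-1]]'
```

```text
time: 0.6
tool_pos: [395.7, -352.2, 261.1]
tcp_rot: [-180.0, 0.0, 24.2]
ft_force: [1.1, -0.4, 0.3]
finger_gap: 85.1
grip_force: 0.0
time: 1.1
tool_pos: [544.7, -159.1, 291.2]
tcp_rot: [-180.0, 0.0, 24.2]
ft_force: [0.7, -1.8, 0.8]
finger_gap: 85.3
grip_force: 0.0
time: 1.6
tool_pos: [573.6, -122.0, 296.6]
tcp_rot: [-179.9, 0.0, 58.6]
ft_force: [-0.7, 0.5, 1.1]
finger_gap: 85.4
grip_force: 0.0
time: 2.1
tool_pos: [573.5, -122.3, 296.6]
tcp_rot: [-179.9, -0.0, 101.1]
ft_force: [-0.1, 0.9, -0.1]
finger_gap: 85.2
grip_force: 0.0
time: 2.6
tool_pos: [573.5, -122.3, 296.6]
tcp_rot: [-180.0, -0.1, 143.6]
ft_force: [0.3, 0.2, 0.2]
finger_gap: 85.6
grip_force: 0.0
time: 3.1
tool_pos: [573.5, -122.3, 296.7]
tcp_rot: [180.0, -0.1, 172.9]
ft_force: [0.7, -0.0, -0.3]
finger_gap: 85.4
grip_force: 0.0
```

```bash
cat >> h.py <<'E'
def look(r,name):
    from scipy.spatial.transform import Rotation as Ro
    q=r.sense();s=r.snapshot("wrist");W=np.eye(4);W[:3,:3]=Ro.from_euler("xyz",q["tcp_rot"],degrees=True).as_matrix();W[:3,3]=q["tool_pos"]
    cv2.imwrite(f"pics/{name}.png",s["pixels"][:,:,::-1]); return s,W@s["hand_eye"],q
E
python3 - <<'E'
from bench import r
from h import *
import pickle
s,T,q=look(r,"w1");pickle.dump((s,T),open("w1.pkl","wb"))
print(T.round(2).tolist())
for c in "yr":
    for b in blobs(s["pixels"],c,None,60): print(c,b,onz(s,*b[1],170).round(1))
E
```

```text
[[0.12, -0.95, -0.29, 500.09], [0.99, 0.12, 0.04, -113.7], [0.0, -0.29, 0.96, 438.53], [0.0, 0.0, 0.0, 1.0]]Traceback (most recent call last):
  File "<stdin>", line 7, in <module>
  File "h.py", line 7, in onz
    o,d=ray(s,u,v,T); return o+d*(z-o[2])/d[2]
        ~~~^^^^^^^^^
  File "h.py", line 3, in ray
    T=np.linalg.inv(s["world_to_cam"]) if T is None else T
                    ~^^^^^^^^^^^^^^^^
KeyError: 'world_to_cam'
```

View pics/w1.png

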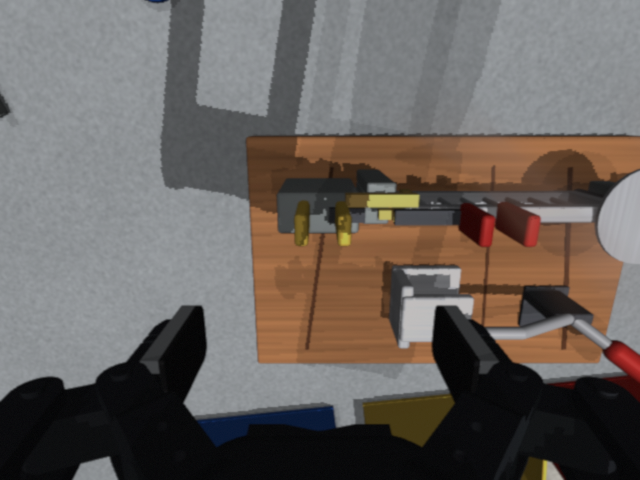

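The wrist view shows the yellow tabs at (301,222) and (344,224), with their tops at the lower ends, and the red tabs at (478,223) and (518,222). The disc is at the right edge.

Run:
```python
from h import *
import pickle
s,T=pickle.load(open("w1.pkl","rb"))
h=cv2.cvtColor(s["pixels"],cv2.COLOR_RGB2HSV)
Y=cv2.inRange(h,(20,130,50),(34,255,255));R=cv2.inRange(h,(0,150,50),(6,255,255))|cv2.inRange(h,(174,150,50),(180,255,255))
for n,m,(a,b),z in[("yO",Y,(285,318),175),("yI",Y,(328,360),175),("rO",R,(455,496),177),("rI",R,(497,545),177)]:
    k=np.zeros_like(m);k[195:260,a:b]=m[195:260,a:b]
    ys,xs=np.nonzero(k);v=ys.max()+.5
    sel=(ys>=v-8)&(ys<v-3); xl=np.mean([xs[ys==y].min() for y in set(ys[sel])])-.0;xr=np.mean([xs[ys==y].max() for y in set(ys[sel])])+1
    print(n,"bottom",v,"cols",xl,xr,"far edge",onz(s,xr-5,v,z,T).round(1),"L",onz(s,xl,v-6,z,T).round(1),"R",onz(s,xr,v-6,z,T).round(1))
```

```text
yO bottom 245.5 cols 295.2 308.0 far edge [ 582.9 -135.4  175. ] L [ 577.8 -140.3  175. ] R [ 578.9 -131.3  175. ]
yI bottom 245.5 cols 338.0 351.0 far edge [ 586.7 -104.9  175. ] L [ 581.6 -110.1  175. ] R [ 582.7 -100.9  175. ]
rO bottom 246.5 cols 476.4 492.0 far edge [599.2  -5.7 177. ] L [593.8 -13.1 177. ] R [595.2  -2.2 177. ]
rI bottom 246.5 cols 518.6 537.4 far edge [603.2  26.3 177. ] L [597.5  16.5 177. ] R [599.2  29.7 177. ]
```

```bash
python3 -m jog '[[0,0,0,-1.3,-2.3,30,-1],[0,0,0,0,0,40,-1],[0,0,0,0,0,40,-1],[0,0,0,0,0,30,-1],[0,0,0,0,0,17,-1]]' 30
python3 -m jog '[[0,0,0,0,0,0,-0.4],[0,0,0,0,0,0,0.05],[0,0,0,0,0,0,0.1],[0,0,0,0,0,0,0.15],[0,0,0,0,0,0,0.2]]' 30
```

```text
time: 3.65
tool_pos: [572.7, -124.2, 136.3]
tcp_rot: [179.9, -0.3, 172.7]
ft_force: [0.1, -0.0, -0.1]
finger_gap: 85.7
grip_force: 0.0
time: 4.15
tool_pos: [576.0, -124.6, 142.1]
tcp_rot: [180.0, 0.2, 172.8]
ft_force: [0.9, 4.5, 1.8]
finger_gap: 34.0
grip_force: 2.0
```

```bash
python3 -m jog '[[0,0,0,0,0,0,0.4],[0,0,0,0,0,0,0.6],[0,0,0,0,0,0,0.6],[0,0,0,0,0,0,0.6],[0,0,0,0,0,0,0.6]]' 30
```

```text
time: 4.65
tool_pos: [575.9, -124.9, 142.2]
tcp_rot: [-180.0, 0.2, 172.8]
ft_force: [0.2, 3.0, 7.1]
finger_gap: 31.0
grip_force: 32.2
```

```bash
python3 -m jog '[[0,0,0,0,0,0,-1],[0,0,0,0,0,0,-1],[0,0,0,0,0,0,-1],[0,0,0,0,0,0,-1],[0,0,0,0,0,-20,-1]]' 30
python3 -m jog '[[0,0,0,0,0,-40,-1],[0,0,0,0,0,-45,-1],[0,0,0,0,47,-20,-1],[0,0,0,0,47,0,-1],[0,0,0,0,47,0,-1]]'
python3 -m jog '[[0,0,0,0,0,0,-1],[0,0,0,0,0,0,-1]]'
python3 - <<'E'
from bench import r
from h import *
import pickle
s,T,q=look(r,"w2");pickle.dump((s,T),open("w2.pkl","wb"))
print(q["tool_pos"],q["finger_gap"])
h=cv2.cvtColor(s["pixels"],cv2.COLOR_RGB2HSV)
R=cv2.inRange(h,(0,150,50),(6,255,255))|cv2.inRange(h,(174,150,50),(180,255,255))
n,l,st,c=cv2.connectedComponentsWithStats(R)
for i in range(1,n):
    if st[i][4]<80: continue
    ys,xs=np.nonzero(l==i);v=ys.max()+.5
    sel=(ys>=v-8)&(ys<v-3); xl=np.mean([xs[ys==y].min() for y in set(ys[sel])]);xr=np.mean([xs[ys==y].max() for y in set(ys[sel])])+1
    print(st[i],"far",onz(s,(xl+xr)/2,v,177,T).round(1),"L",onz(s,xl,v-6,177,T).round(1),"R",onz(s,xr,v-6,177,T).round(1))
E
```

```text
time: 5.15
tool_pos: [572.5, -124.3, 156.9]
tcp_rot: [179.9, -0.4, 172.8]
ft_force: [-0.6, 0.8, -0.6]
finger_gap: 85.3
grip_force: 0.0
time: 5.65
tool_pos: [592.9, 15.0, 266.4]
tcp_rot: [180.0, 0.2, 172.7]
ft_force: [0.0, 0.3, 0.5]
finger_gap: 85.5
grip_force: 0.0
time: 5.85
tool_pos: [592.1, 15.1, 264.6]
tcp_rot: [-180.0, -0.0, 173.0]
ft_force: [0.2, -0.1, 0.6]
finger_gap: 85.4
grip_force: 0.0
[592.12054098  15.06967709 264.60540313] 85.39985078683527
[330 209  16  51 691] far [602.8  25.9 177. ] L [598.3  22.  177. ] R [599.4  30.7 177. ]
[280 210  18  50 657] far [599.   -5.4 177. ] L [594.5  -9.1 177. ] R [ 5.956e+02 -5.000e-01  1.770e+02]
[521 468  44  12 361] far [799.1 161.1 177. ] L [791.4 146.1 177. ] R [795.  175.5 177. ]
```

View pics/w2.png

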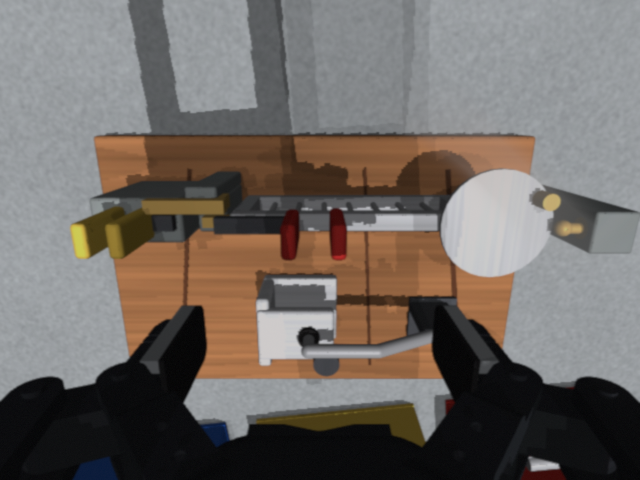

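```bash
python3 -m jog '[[0,0,0,1,1,0,-1],[0,0,8,40,0,0,-1],[0,0,0,0,0,0,-1],[0,0,0,0,0,0,-1],[0,0,0,0,0,0,-1]]' 
python3 -m jog '[[0,0,-8,0,0,0,-1],[0,0,0,-40,0,0,-1],[0,0,0,0,0,0,-1],[0,0,0,0,0,0,-1],[0,0,0,0,0,0,-1]]'
```

```text
time: 6.4
tool_pos: [552.6, 19.3, 265.8]
tcp_rot: [180.0, 0.1, 164.8]
ft_force: [0.2, -0.1, 0.3]
finger_gap: 85.3
grip_force: 0.0
time: 6.9
tool_pos: [591.8, 15.0, 265.7]
tcp_rot: [180.0, 0.1, 172.8]
ft_force: [0.4, -0.7, 0.2]
finger_gap: 85.5
grip_force: 0.0
```

```bash
python3 -m jog '[[0,0,0,0.5,1,30,-1],[0,0,0,0,0,40,-1],[0,0,0,0,0,35,-1],[0,0,0,0,0,19,-1],[0,0,0,0,0,0,-1]]' 30
python3 -m jog '[[0,0,0,0,0,0,-0.2],[0,0,0,0,0,0,0.2],[0,0,0,0,0,0,0.5],[0,0,0,0,0,0,0.6],[0,0,0,0,0,0,0.6]]' 30
python3 -m jog '[[0,0,0,0,0,0,0.6],[0,0,0,0,0,0,0.6],[0,0,0,0,0,0,0.6],[0,0,0,0,0,0,0.6]]' 30
```

```text
time: 7.4
tool_pos: [588.6, 16.5, 138.2]
tcp_rot: [-180.0, -0.3, 172.8]
ft_force: [-1.0, -0.0, 0.2]
finger_gap: 85.3
grip_force: 0.0
time: 7.9
tool_pos: [592.7, 16.8, 143.7]
tcp_rot: [179.9, 0.2, 172.9]
ft_force: [-1.1, 2.9, 7.9]
finger_gap: 30.8
grip_force: 33.9
time: 8.3
tool_pos: [592.6, 16.8, 143.7]
tcp_rot: [179.9, 0.2, 172.9]
ft_force: [0.1, 3.1, 7.7]
finger_gap: 31.0
grip_force: 33.8
```

```bash
python3 -m jog '[[0,0,2,4.5,0.1,0,0.6],[0,0,4,9,0.3,0,0.6],[0,0,4,9,0.3,0,0.6],[0,0,4,9,0.3,0,0.6],[0,0,0,0,0,0,0.6]]' 30
```

```text
time: 8.8
tool_pos: [561.6, 24.3, 143.7]
tcp_rot: [179.9, 0.2, 158.7]
ft_force: [1.9, 0.6, 6.4]
finger_gap: 30.6
grip_force: 33.3
```

```bash
python3 -m jog '[[0,0,4,9,0.3,0,0.6],[0,0,4,9,0.3,0,0.6],[0,0,4,9,0.3,0,0.6],[0,0,4,9,0.3,0,0.6],[0,0,0,0,0,0,0.6]]' 30
python3 -m jog '[[0,0,4,9,0.3,0,0.6],[0,0,4,9,0.3,0,0.6],[0,0,4,9,0.3,0,0.6],[0,0,4,9,0.3,0,0.6],[0,0,0,0,0,0,0.6]]' 30
```

```text
time: 9.3
tool_pos: [530.2, 41.5, 143.6]
tcp_rot: [179.9, 0.2, 142.7]
ft_force: [1.9, -2.6, 6.8]
finger_gap: 30.9
grip_force: 32.6
time: 9.8
tool_pos: [504.6, 67.0, 143.6]
tcp_rot: [179.9, 0.2, 126.7]
ft_force: [-1.9, -3.7, 10.1]
finger_gap: 31.1
grip_force: 32.2
```

```bash
python3 -m jog '[[0,0,4,9,0.3,0,0.6],[0,0,4,9,0.3,0,0.6],[0,0,4,9,0.3,0,0.6],[0,0,4,9,0.3,0,0.6],[0,0,0,0,0,0,0.6]]' 30
python3 -m jog '[[0,0,4,9,0.3,0,0.6],[0,0,4,9,0.3,0,0.6],[0,0,4,9,0.3,0,0.6],[0,0,0,0,0,0,0.6],[0,0,0,0,0,0,0.6]]' 30
python3 -m jog '[[0,0,0,0,0,0,0.6],[0,0,0,0,0,0,0.6],[0,0,0,0,0,0,0.6],[0,0,0,0,0,0,0.6],[0,0,0,0,0,0,0.6]]' 30
python3 - <<'E'
from bench import r
import cv2
s=r.snapshot("scene");cv2.imwrite("pics/e.png",cv2.resize(s["pixels"][170:370,180:420],(720,600))[:,:,::-1])
E
```

```text
time: 10.3
tool_pos: [487.1, 98.5, 143.6]
tcp_rot: [179.9, 0.1, 110.7]
ft_force: [-5.2, -5.2, 11.8]
finger_gap: 30.4
grip_force: 31.6
time: 10.8
tool_pos: [480.2, 124.1, 143.6]
tcp_rot: [179.9, 0.1, 98.8]
ft_force: [-6.1, -5.1, 15.0]
finger_gap: 31.1
grip_force: 31.4
time: 11.3
tool_pos: [480.2, 124.0, 143.6]
tcp_rot: [179.9, 0.0, 98.8]
ft_force: [-6.5, -3.9, 13.6]
finger_gap: 30.9
grip_force: 31.3
```

View pics/e.png

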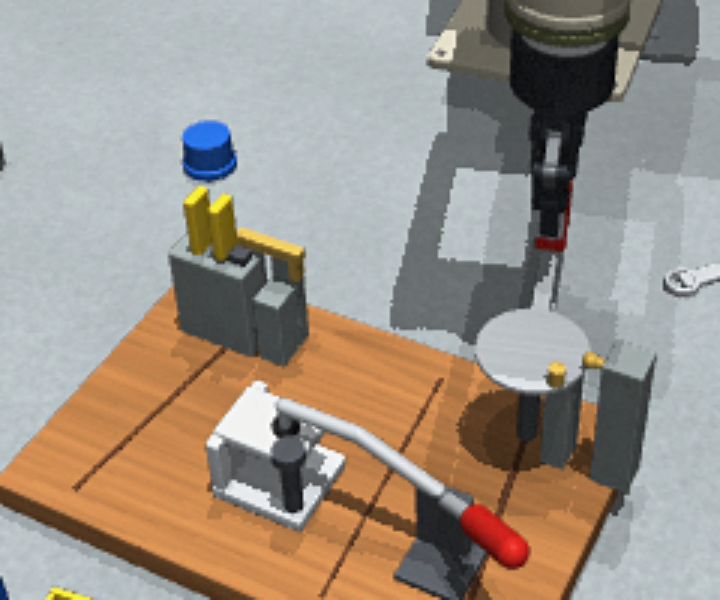

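The picture shows the gate swung about 74° towards the robot, with the red tabs still in the fingers. The yellow catch is still together and the bystanders in view are in place.

```bash
python3 -c "
from bench import r
print(r.hand_in())"
```

```text
the job is handed in; nothing more can be done
None
```

The job is handed in: the yellow catch is squeezed back, and the gate is held at rest about 74° open by its squeezed red tabs; no loose part was touched, and no pass or fail result came back.

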